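# Brace a square jar with the holder's sliding cover and unscrew its lid

### The job

The empty square jar in the wooden holder has to be opened for refilling. First slide the holder's flat cover fully home over the compartment so that its notch closes round the jar and braces it; then unscrew the tight lid anticlockwise, stop turning as soon as the thread lets go (less than a quarter turn), and lift it straight up off the jar. Finish while holding the lid level and centred a few centimetres above the open jar: do not let go or put it down, leave the jar standing in its holder and leave the other things where they are.

Things in the scene. Friction and masses are not known exactly. Their poses are not given: they have to be found in the camera images.
- holder: Light wooden jar holder fixed on the worktop, 108 (its x) x 252 (its y) x 56 mm; origin on the worktop, z up. The jar stands in a compartment open at the top, 86 x 86 mm inside, floor 6 mm up, centred 64 mm from the origin along the holder's +y. The flat cover slides on it along its y axis, which at yaw 0 points to the robot's left.
- cover (a joint): Travel of the flat forked wooden cover (6 mm plate, top face 53 mm above the worktop) along the holder's +y: 0 = parked, 0.092 m = fully home at its stop (0.086 counts). Slides with about 2.5 N, stays where left. Its 61 mm notch with flared mouth closes round the jar's square body and straightens it (to about 0.1 rad); without it the jar turns along with the lid.
- fin_top (a point): Centre of the top of the cover's upright grip fin, 81 mm above the worktop. The fin is 12 mm thick along the holder's x, 32 mm long along the holder's y and rises 28 mm above the cover; pinch it across the holder's x. With the cover home its centre is 92 to 102 mm from the jar's axis.
- jar: Loose empty square glass jar, 58 x 58 mm, 0.45 kg; origin at the centre of its underside, z up, its sides along its x and y. The square body is 66 mm tall, then a round threaded neck of radius 20 mm reaches 96 mm. Slides easily. Starts up to 11 mm off the middle of the compartment and up to 0.12 rad askew. Not to be lifted.
- lid: Tight steel screw lid, ribbed, 56 mm across, 24 mm tall, 0.08 kg; origin at the centre of its lower edge, z up. Screwed down, that edge is 80 mm above the jar's underside. A springy liner loads the thread with about 12 N; about 0.3 to 0.5 N m turns it. Grip it firmly (30 to 50 N) across its diameter, about 1.15 rad of turn in one grasp.
- lid_mark (a point): Centre of the lid's top, 24 mm above its lower edge (110 mm above the worktop while screwed down), with the lid's axes; a raised mark on the top points along the lid's x axis. At the start the lid's x axis is 0 to 0.12 rad anticlockwise (seen from above) of the jar's x axis.
- jar_rim (a point): Centre of the jar's rim, 96 mm above its underside. Thread: turned anticlockwise the lid rises about 2.5 mm and comes free when its x axis is about 0.9 rad from the jar's x axis; from 0.95 to 1.35 rad it lifts straight off; never turn it past 1.45 rad. It is clear of the jar once its lower edge is above the rim.
- spoon: Teaspoon, 137 x 28 x 13 mm, lying in front of the holder; to be left alone. Origin under its middle.
- tea_cube: Nearly cubic dark carton, 71 x 73 x 81 mm, behind the holder; to be left alone. Origin under its middle.
- tumbler: Plain glass tumbler, 81 mm across, 91 mm tall, behind the holder; to be left alone. Origin under its middle.
- fat_jar: Round jar with a metal lid, 73 mm across, 126 mm tall, at the right end of the holder; not the one to open, to be left alone. Origin under its middle.
- ribbed_pot: Small white plastic pot with ribbed cap, 54 mm across, 96 mm tall, at the left end of the holder; to be left alone. Origin under its middle.
Not all that is in view belongs to the job. Several things have the shape of the lid; the one meant has the colours described above.

How it is judged:
On the way, in this order (a step that is already met when the one before it is completed fails the run):
1. the cover is fully home round the jar, the lid still screwed down (value of joint cover above 0.086 m and angle between the x axis of lid and the x axis of jar, either way round below 0.35 rad and z of lid in the frame of jar below 0.0825 m and angle between jar's own z axis and vertical below 0.1 rad), for 0.2 s.
2. the lid is unscrewed until the thread lets go, the jar braced by the cover (value of joint cover above 0.086 m and angle between the x axis of lid and the x axis of jar, either way round above 0.8 rad and z of lid in the frame of jar below 0.092 m and contact force between the fingers and lid above 1 N), for 0.1 s.
At the end, for the whole second after the job is handed in: Cover home (0.086 m or more); jar upright in its compartment; lid gripped, still, level within 0.2 rad, centred over the jar within 25 mm, its lower edge 4 to 74 mm above the rim, touching neither jar nor holder; the five bystanders within 40 mm of their starts (value of joint cover above 0.086 m and angle between jar's own z axis and vertical below 0.12 rad and z of lid in the frame of jar between 0.1 and 0.17 m and horizontal distance between lid and jar below 0.025 m and angle between lid's own z axis and vertical below 0.2 rad and contact force between the fingers and lid above 1 N and contact force between lid and jar below 0.3 N and contact force between lid and holder below 0.3 N and linear speed of lid below 0.03 m/s and height (world z) of jar below 0.012 m and x of jar in the frame of holder between -0.02 and 0.02 m and y of jar in the frame of holder between 0.05 and 0.09 m and not (distance of spoon from where it was at the start of the episode above 0.04 m) and not (distance of tea_cube from where it was at the start of the episode above 0.04 m) and not (distance of tumbler from where it was at the start of the episode above 0.04 m) and not (distance of fat_jar from where it was at the start of the episode above 0.04 m) and not (distance of ribbed_pot from where it was at the start of the episode above 0.04 m)); the arm keeps its last pose, push and grip.
It fails at once if the lid is turned far past the point where the thread lets go (over 1.45 rad from the jar's x axis) (angle between the x axis of lid and the x axis of jar, either way round above 1.45 rad and z of lid in the frame of jar below 0.096 m).
It fails at once if the jar is lifted by more than 15 mm (height (world z) of jar above 0.021 m).
It fails at once if the jar is tipped over 0.3 rad (angle between jar's own z axis and vertical above 0.3 rad).
It fails at once if a bystander is moved by more than 40 mm (distance of any of spoon, tea_cube, tumbler, fat_jar, ribbed_pot from where it was at the start of the episode above 0.04 m).
It also fails if it takes over 58 s, if anything falls off the work surface, if the arm or the gripper's body presses on something with over 40 N, if the wrist force passes 120 N, or if a joint passes its speed limit or range.

### The arm

A 6-joint arm with a two-finger parallel gripper is mounted at the origin on a cart in front of the work surface, level with it; the furniture and walls round the work are solid. World frame = base frame: x ahead of the robot, y to its left, z up, the work surface at z = 0. Lengths are in m, angles in rad, forces in N, time in s.
With the tool pointing down it reaches from about 0.375 to 0.975 m from the base axis. Payload 3.8 kg.
Tool frame: the origin (TCP) lies at the very end of the fingers, on their centre line; the grasp point (between the pads) lies bot.grasp_offset behind it (bot.grasp_offset is the distance from the TCP to the grasp point, in m); y points along the fingers, x is the direction in which the jaws open and shut, and the axes are right-handed (so a half turn about y gives the same grasp; the last joint's range is limited). The gripper opens to 85 mm and grips with 20 to 120 N. Pads are 22 mm wide; open, the fingers measure 114 mm over their backs; the gripper's body (76 mm by 85 mm) begins 54 mm behind the grasp point. The pads swing forward as they close: fully open they stand 13 mm farther back than shut.
Start: joints at [1.064, 0.264, 1.604, -0, 1.274, -0.037], TCP at [0.306, 0.602, 0.231] pointing down, gripper open.
Joint ranges: [-2.63, 2.63], [-0.94, 2.18], [0.31, 2.57], [-1.31, 4.45], [0, 2.66], [-2.55, 2.55]. Speed limits (rad/s): [2.57, 2.57, 3.14, 3.14, 3.14, 3.14].

### API

Orientations are given as a rotation vector (axis times angle).
In Python, from workcell import sensors, read_camera, job, bot gives the robot as it stands.
- The arm moves only by the tool arm_command, never from a script. Its argument "deltas" is a list of rows, each a list of 4 numbers: the shift along the tool's x, y, z in m, then the turn about the tool's y in rad. A call has 1 to 20 rows; each row shifts and turns the commanded pose from where the row before left it, along the tool's axes as they then stand; what a row does not reach is not made up. A row lasts 1/8 s, in which the tool goes at most 62.5 mm and 10.7 degrees, less where a joint would pass 70% of its speed; a pose out of reach is approached as far as the arm can. A call is refused whole if a number of a shift passes 0.0625 or a number of a turn 0.188, either way. A call with a gripper value outside its range is refused whole. "fingers" is the finger opening in m, from 0 to 0.0854, set as the call begins (left out, the last holds). The fingers move at their own pace and stop on an object; "newtons" is the grip in N (left out, the last holds). Time passes only in rows, so rows that do not move let the fingers close. It gives the time, the measured TCP pose, the force and the opening at its end, in the units of the state.
- sensors.read_state(): the state, without advancing time (a new reading comes with each control period).
- read_camera(name): name is "side" or "top"; returns a dict with "color" (480x640x3 uint8, red, green, blue), "vfov" (degrees; the focal length in pixels is half the picture's height over the tangent of half this angle, whatever the lens; pixels are square), "cx", "cy" (the principal point, pixels), "R" (3x3) and "t" (3): a world point X has camera coordinates R X + t. Camera axes: x right, y down, z forward; pixel columns grow to the right and rows downward; lengths in m; the calibration is good to about 2 mm. A picture is of the moment at which its call begins. There is no depth.
- job.finish_job(): hands the job in, once; it reports no verdict.
The state is a dict: "time": time; "q": joint angles; "joint_vel": joint speeds; "joint_torque": joint torques, N m; "tool_pos": TCP position; "tcp_rot": TCP orientation; "wrist_force": force on the tool from outside, world axes, zero at the start; "torque": the same for the moment, N m; "width": opening from 0.0 (shut) to 1.0 (fully open).
Only numpy, scipy, OpenCV 4.12 (cv2) and the standard library are available. Lean on these libraries where they do the work, as an engineer would, in place of code of your own. Each camera call takes 0.05 s, during which the arm holds its last target.

## Working session

There is one attempt and no reset: what is moved stays moved. The work goes in short steps, Python scripts to look and compute and a tool call to move; the robot and the scene stay as the last step left them, time stands still between calls to the robot, and variables do not carry over. Pictures are saved under pics/ and viewed, and the job is handed in when it is done.

Besides the shell and the picture viewer there is one more tool, called after "Emit:" in YAML: its name, and indented under it one key for each argument. arm_command: Moves the arm, as the interface text tells. Its arguments: {"type":"object","properties":{"deltas":{"type":"array"},"fingers":{"type":"number"},"newtons":{"type":"number"}},"required":["deltas"]}

```bash
mkdir -p pics; ls
python3 - <<'E'
from workcell import sensors, read_camera, job, bot
import cv2
print(sensors.read_state()); print(bot.grasp_offset)
for n in("side","top"):
    c=read_camera(n); cv2.imwrite(f"pics/{n}0.png",c["color"][...,::-1]); print(n,c["vfov"],c["cx"],c["cy"],c["R"],c["t"])
E
```

```text
pics
{'time': 0.0, 'q': array([ 1.06410150e+00,  2.64781466e-01,  1.60538379e+00,  5.35685446e-07,
        1.27368892e+00, -3.69448537e-02]), 'joint_vel': array([ 0.00075726, -0.00037757, -0.00022263, -0.00073731,  0.00043201,
       -0.00024173]), 'joint_torque': array([-8.66019436e-04, -5.15098679e+01, -3.67322767e+01, -1.33685012e-04,
        1.25053813e-02, -2.11580436e-05]), 'tool_pos': array([0.30522043, 0.60122945, 0.22993766]), 'tcp_rot': array([-1.39667119, -0.85514049,  0.85836687]), 'wrist_force': array([-0.0381049 , -0.36293037, -0.11595033]), 'torque': array([-0.03335664, -0.03718664,  0.01083497]), 'width': 1.0028143261676903}
0.0187
side 47.36214678626777 316.79427242674024 243.5420310185377 [[ 0.99620804  0.08567817  0.015126  ]
 [ 0.06712111 -0.64623312 -0.76018255]
 [-0.05535613  0.75831524 -0.64953344]] [-0.55452813 -0.01765839  1.17464316]
top 52.1102950174576 327.8210130751091 240.74331928726926 [[-0.00442765 -0.99946084 -0.03253355]
 [-0.98517396  0.00993939 -0.17127018]
 [ 0.1715012   0.03129288 -0.9846868 ]] [-0.04571112  0.55494568  0.84614341]
```

View pics/side0.png

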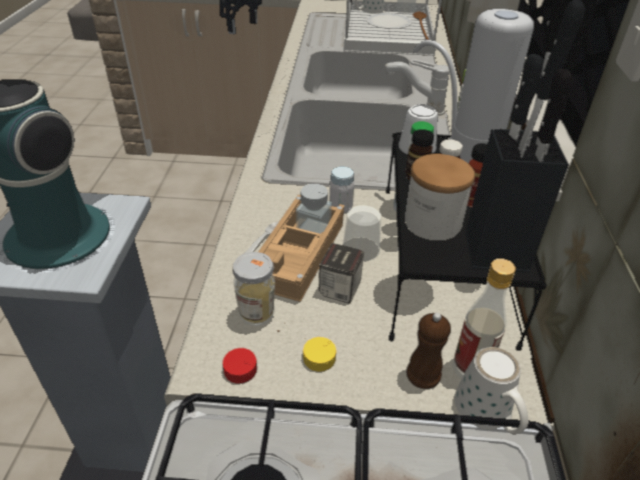

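View pics/top0.png

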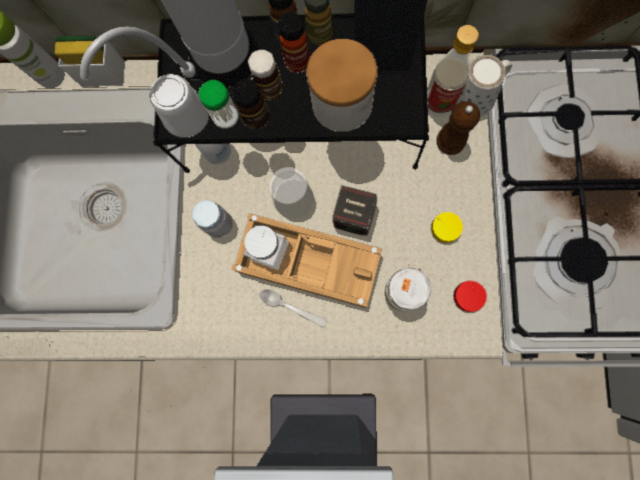

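The side view shows the holder at about (300,245), with the jar and its grey steel lid at about (314,200). In the top view the jar lid is at about (262,242), the fin at about (362,272) and the notch or crossbar at about (297,255). I'll zoom in next.

Run:
```python
import cv2
a=cv2.imread("pics/top0.png")[195:345,180:440]; cv2.imwrite("pics/topz.png",cv2.resize(a,None,fx=3,fy=3,interpolation=cv2.INTER_CUBIC))
a=cv2.imread("pics/side0.png")[160:330,220:400]; cv2.imwrite("pics/sidez.png",cv2.resize(a,None,fx=3.5,fy=3.5,interpolation=cv2.INTER_CUBIC))
```

```text
(no output)
```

View pics/topz.png

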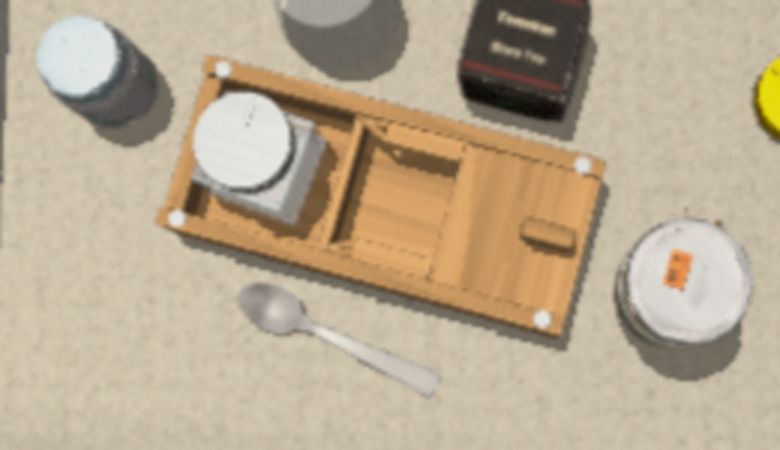

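View pics/sidez.png

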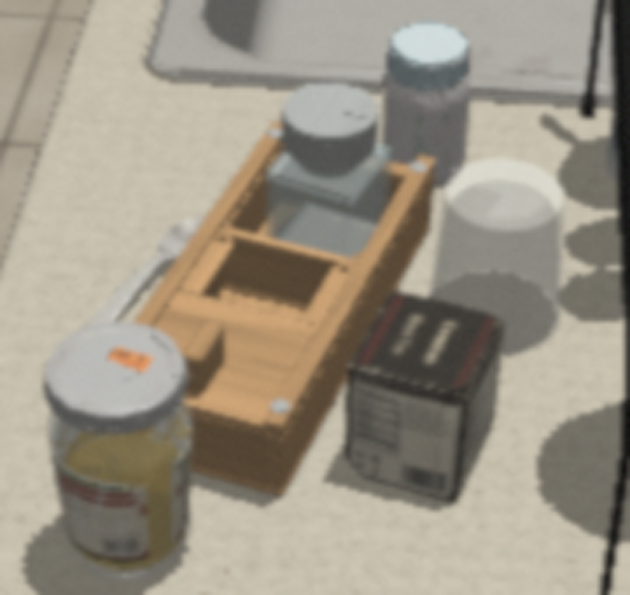

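The zoom shows four white screws at the holder's top corners, around crop px (223,69), (583,166), (542,318) and (177,218). The lid centre is at about (243,140) with its mark near (249,115). The fin is at about (548,235). The cover is parked to the right.

```bash
cat > h.py <<'E'
import numpy as np, cv2
from workcell import sensors, read_camera, job, bot
from scipy.spatial.transform import Rotation as Ro
def K(c):
    f=240/np.tan(np.radians(c["vfov"])/2); return np.array([[f,0,c["cx"]],[0,f,c["cy"]],[0,0,1]])
def ray(c,uv):
    d=c["R"].T@np.linalg.inv(K(c))@np.array([uv[0],uv[1],1.]); o=-c["R"].T@c["t"]; return o,d/np.linalg.norm(d)
def onz(c,uv,z):
    o,d=ray(c,uv); return o+d*(z-o[2])/d[2]
def proj(c,X):
    p=K(c)@(c["R"]@np.array(X)+c["t"]); return p[:2]/p[2]
def tri(c1,u1,c2,u2):
    o1,d1=ray(c1,u1);o2,d2=ray(c2,u2)
    A=np.stack([d1,-d2],1);s=np.linalg.lstsq(A,o2-o1,rcond=None)[0]
    p,q=o1+s[0]*d1,o2+s[1]*d2; return (p+q)/2,np.linalg.norm(p-q)
def toolinfo():
    s=sensors.read_state();R=Ro.from_rotvec(s["tcp_rot"]).as_matrix();return s,R
E
python3 - <<'E'
from h import *
c=read_camera("top");im=c["color"];hsv=cv2.cvtColor(im,cv2.COLOR_RGB2HSV)
white=((hsv[...,1]<45)&(hsv[...,2]>150)).astype(np.uint8)
P=[]
for x,y in [(223,69),(583,166),(542,318),(177,218)]:
    u=180+x/3;v=195+y/3;a=int(u)-5;b=int(v)-5
    w=im[b:b+11,a:a+11].astype(float).min(2); w=np.clip(w-130,0,None); yy,xx=np.mgrid[b:b+11,a:a+11]
    m=(np.hypot(xx-u,yy-v)<4.5); w=w*m
    p=(float((w*xx).sum()/w.sum()),float((w*yy).sum()/w.sum())); X=onz(c,p,.0565);P.append(X);print(p,X.round(4))
P=np.array(P)
print("sides",[np.linalg.norm(P[i]-P[(i+1)%4]).round(4) for i in range(4)],"centre",P.mean(0))
yd=(P[0]-P[1]+P[3]-P[2]);print("yaw",np.arctan2(-yd[0],yd[1]))
# lid
sub=im[222:272,235:295]
print("lid gray sample",[im[242,x].tolist() for x in range(236,292,4)])
print("col",[im[y,262].tolist() for y in range(222,266,3)])
big=lambda I,x,y,w,h,f:cv2.resize(I[y:y+h,x:x+w,::-1],None,fx=f,fy=f,interpolation=cv2.INTER_NEAREST)
cv2.imwrite("pics/lidz.png",big(im,236,218,60,56,10)); cv2.imwrite("pics/finz.png",big(im,340,255,50,40,12))
E
```

```text
(253.98072289156627, 217.43132530120482) [0.5975 0.0846 0.0565]
(373.8107311320755, 249.56898584905662) [ 0.5361 -0.1323  0.0565]
(360.2938733125649, 300.83229491173415) [ 0.4451 -0.1067  0.0565]
(238.48230088495575, 267.333517699115) [0.5062 0.1106 0.0565]
sides [np.float64(0.2254), np.float64(0.0945), np.float64(0.2257), np.float64(0.095)] centre [ 0.52121956 -0.01095934  0.0565    ]
yaw -0.27491370517398817
lid gray sample [[202, 191, 168], [187, 174, 152], [211, 189, 165], [227, 227, 223], [227, 227, 223], [225, 226, 222], [225, 226, 222], [228, 228, 224], [230, 230, 226], [227, 227, 224], [163, 162, 158], [203, 199, 195], [126, 124, 120], [141, 125, 109]]
col [[153, 117, 74], [123, 115, 106], [223, 223, 220], [220, 220, 216], [220, 220, 217], [216, 218, 210], [230, 229, 225], [226, 226, 223], [230, 229, 227], [229, 228, 224], [226, 227, 223], [229, 228, 225], [90, 88, 85], [180, 178, 173], [132, 114, 95]]
```

View pics/lidz.png

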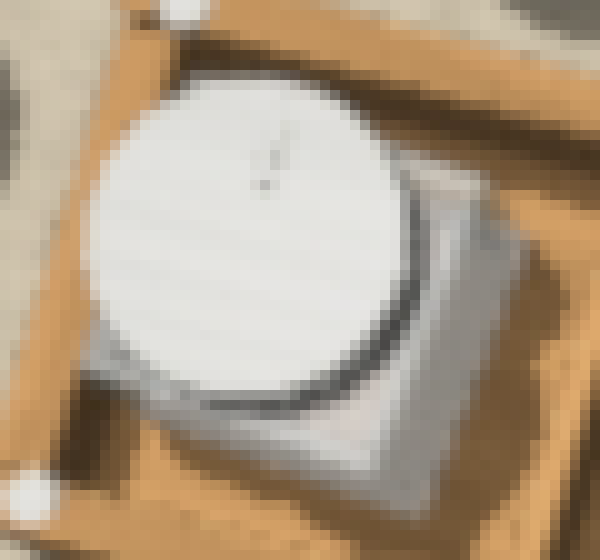

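View pics/finz.png

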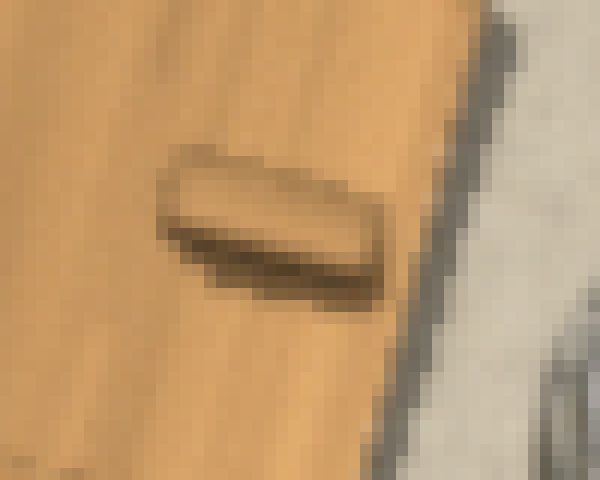

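Run:
```python
from h import *
c=read_camera("top");s_=read_camera("side");im=c["color"]
# lid top: bright white contour
g=im.min(2); m=(g>205).astype(np.uint8)*255
n,l,st,ce=cv2.connectedComponentsWithStats(m); k=l[236,258]; print("lid comp",st[k],ce[k])
cn=cv2.findContours((l==k).astype(np.uint8),cv2.RETR_EXTERNAL,cv2.CHAIN_APPROX_NONE)[0][0]
e=cv2.fitEllipse(cn);print(e)
X=onz(c,e[0],.110);print("lid centre",X)
f=240/np.tan(np.radians(c["vfov"])/2);dep=(c["R"]@X+c["t"])[2];print("diam",np.mean(e[1])*dep/f)
a=onz(c,(236+26.3,218+18.5),.111);b=onz(c,(236+29,218+12.5),.111);d=b-a;print("mark yaw",np.arctan2(d[1],d[0]))
d2=onz(c,(236+29,218+12.5),.111)-X;print("mark from centre",np.arctan2(d2[1],d2[0]))
yaw=-.275;R=np.array([[np.cos(yaw),-np.sin(yaw)],[np.sin(yaw),np.cos(yaw)]]);o=np.array([.5212,-.0110])
print("lid in holder",R.T@(X[:2]-o))
ja=onz(c,(236+49,218+19),.072);jb=onz(c,(236+38,218+47),.072);d=ja-jb;print("jar edge yaw",np.arctan2(d[1],d[0]),np.linalg.norm(d))
F=onz(c,(362.6,272.5),.081);print("fin",F,R.T@(F[:2]-o), "in side px",proj(s_,F),"lid side px",proj(s_,X))
J=onz(c,(408,287),.126);print("fatjar",J,R.T@(J[:2]-o))
s,T=toolinfo();print(s["time"],s["tool_pos"],T.round(3),s["q"].round(3)); print("tool x yaw",np.arctan2(T[1,0],T[0,0]))
```

```text
lid comp [245 227  31  30 730] [260.1109589  241.43150685]
((260.1437072753906, 241.3691864013672), (29.12442398071289, 30.352279663085938), 55.32891082763672)
lid centre [0.5437333  0.06319131 0.11      ]
diam 0.05046867093853641
mark yaw -0.4045641713871091
mark from centre -0.41309284334726193
lid in holder [0.0015402  0.07752243]
jar edge yaw -0.3620439241189895 0.05333911416783827
fin [ 0.49245388 -0.11062422  0.081     ] [-0.00061334 -0.10368679] in side px [277.71284958 257.24317728] lid side px [313.97339994 191.9839159 ]
fatjar [ 0.46343151 -0.18195541  0.126     ] [-0.00917543 -0.18021865]
0.25 [0.30538937 0.60157665 0.23064687] [[ 0.453 -0.001 -0.892]
 [ 0.892 -0.001  0.453]
 [-0.001 -1.     0.   ]] [ 1.064  0.264  1.605  0.     1.274 -0.037]
tool x yaw 1.1010345947124773
```

```bash
cat >> h.py <<'E'
def plan(p0,yaw0,p1,yaw1,n):
    """rows for world move, tool pointing down: x=(c,s,0) y=-z z=(-? ) ; turn + lowers yaw"""
    p=np.array(p0,float);yaw=yaw0;rows=[]
    for i in range(n):
        tgt=np.array(p0)+(np.array(p1)-p0)*(i+1)/n; ty=yaw0+(yaw1-yaw0)*(i+1)/n
        d=tgt-p;cx,sx=np.cos(yaw),np.sin(yaw)
        B=np.array([[cx,sx,0],[0,0,-1],[-sx,cx,0]])
        B[2]=np.cross(B[0],B[1])
        r=np.round(B@d,3);t=round(yaw-ty,3);p=p+B.T@r;yaw-=t
        rows.append([float(v) for v in r]+[float(t)])
    print(str(rows).replace(" ",""));print("end",p.round(4),round(yaw,4))
E
python3 - <<'E'
from h import *
s,T=toolinfo();print(s["q"])
plan(s["tool_pos"],1.101,[.4925,-.1106,.15],-.275,14)
E
```

```text
[ 1.06412418e+00  2.64324368e-01  1.60464116e+00  1.70280675e-05
  1.27370812e+00 -3.69153766e-02]
[[-0.039,0.006,-0.035,0.098],[-0.036,0.006,-0.039,0.099],[-0.032,0.005,-0.042,0.098],[-0.027,0.006,-0.044,0.098],[-0.023,0.006,-0.048,0.098],[-0.018,0.006,-0.049,0.099],[-0.014,0.005,-0.051,0.098],[-0.008,0.006,-0.052,0.098],[-0.003,0.006,-0.052,0.099],[0.002,0.006,-0.053,0.098],[0.008,0.005,-0.052,0.098],[0.012,0.006,-0.051,0.098],[0.017,0.006,-0.05,0.099],[0.022,0.006,-0.048,0.098]]
end [ 0.492  -0.111   0.1496] -0.275
```

Emit:
arm_command:
  deltas:
    - [-0.039,0.006,-0.035,0.098]
    - [-0.036,0.006,-0.039,0.099]
    - [-0.032,0.005,-0.042,0.098]
    - [-0.027,0.006,-0.044,0.098]
    - [-0.023,0.006,-0.048,0.098]
    - [-0.018,0.006,-0.049,0.099]
    - [-0.014,0.005,-0.051,0.098]
    - [-0.008,0.006,-0.052,0.098]
    - [-0.003,0.006,-0.052,0.099]
    - [0.002,0.006,-0.053,0.098]
    - [0.008,0.005,-0.052,0.098]
    - [0.012,0.006,-0.051,0.098]
    - [0.017,0.006,-0.05,0.099]
    - [0.022,0.006,-0.048,0.098]
    - [0,0,0,0]
    - [0,0,0,0]
  fingers: 0.05
  newtons: 30

```text
time: 2.25
tool_pos: [0.4918, -0.1104, 0.1501]
tcp_rot: [-1.559, 0.217, -0.215]
wrist_force: [-0.1, 0.4, -0.2]
width: 0.585
```

Run:
```python
from h import *
s,T=toolinfo();print(s)
print("yaw",np.arctan2(T[1,0],T[0,0]),T[2].round(3))
for n in("top","side"):
    c=read_camera(n);cv2.imwrite(f"pics/{n}1.png",c["color"][...,::-1])
```

```text
{'time': 2.25, 'q': array([-2.70624355e-01,  7.59227376e-03,  2.04978046e+00,  5.86433522e-04,
        1.08511585e+00,  4.45304518e-03]), 'joint_vel': array([ 0.0286849 , -0.01292489,  0.00812187, -0.0001699 ,  0.00165694,
        0.00041599]), 'joint_torque': array([-8.59626979e-01, -3.40501785e+01, -3.42932439e+01, -6.92633889e-02,
       -5.00955933e-02,  3.84099458e-04]), 'tool_pos': array([ 0.49179016, -0.11040994,  0.15009144]), 'tcp_rot': array([-1.55933463,  0.21676329, -0.21547326]), 'wrist_force': array([-0.08071597,  0.39108476, -0.24239085]), 'torque': array([0.02244339, 0.03681046, 0.0158899 ]), 'width': 0.5845545660523838}
yaw -0.2753511544905024 [-0.001 -1.     0.001]
```

View pics/side1.png

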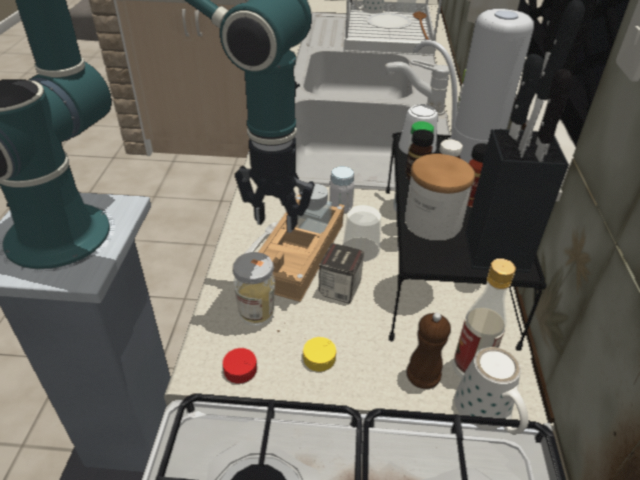

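The gripper sits over the fin and is clear of the fat jar. I'll go down and pinch.

Emit:
arm_command:
  deltas:
    - [0.001,0.022,0.001,0]
    - [0,0.022,0.001,0]
    - [0,0.022,0.001,0]
    - [0,0.022,0,0]
    - [0,0,0,0]

```text
time: 2.98
tool_pos: [0.492, -0.1062, 0.0607]
tcp_rot: [-1.56, 0.217, -0.211]
wrist_force: [-0.2, 0.3, 0.6]
width: 0.587
```

Emit:
arm_command:
  deltas:
    - [0,0,0,0]
    - [0,0,0,0]
    - [0,0,0,0]
    - [0,0,0,0]
    - [0,0,0,0]
    - [0,0,0,0]
  fingers: 0
  newtons: 25

```text
time: 3.72
tool_pos: [0.4938, -0.1076, 0.0637]
tcp_rot: [-1.559, 0.216, -0.216]
wrist_force: [-4.3, 2.6, 5.5]
width: 0.133
```

Run:
```python
from h import *
for n,(x,y,w,h) in dict(top=(180,195,260,150),side=(200,150,200,170)).items():
    c=read_camera(n);cv2.imwrite(f"pics/{n}2.png",cv2.resize(c["color"][y:y+h,x:x+w,::-1],None,fx=3,fy=3,interpolation=cv2.INTER_CUBIC))
```

```text
(no output)
```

View pics/side2.png

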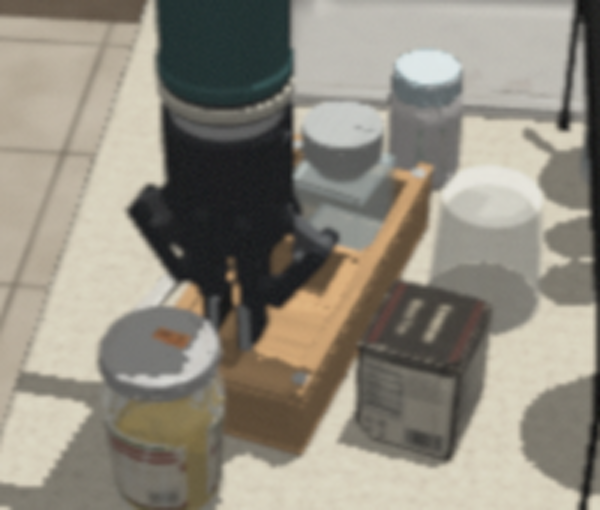

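The fin is pinched at 11.4 mm. Now I slide the cover home along tool +z, lifting slightly to ease the pressing.

Emit:
arm_command:
  deltas:
    - [0.001,-0.002,0.005,0]
    - [0,0,0.01,0]
    - [0,0,0.01,0]
    - [0,0,0.01,0]
    - [0,0,0.01,0]
    - [0,0,0.01,0]
    - [0,0,0.01,0]
    - [0,0,0.01,0]
    - [0,0,0.01,0]
    - [0,0,0.005,0]
    - [0,0,0,0]
    - [0,0,0,0]

```text
time: 5.32
tool_pos: [0.5179, -0.0227, 0.0638]
tcp_rot: [-1.563, 0.217, -0.213]
wrist_force: [-6.5, -6.7, -1.2]
width: 0.133
```

Run:
```python
from h import *
s,T=toolinfo()
print(s["tool_pos"], (s["tool_pos"][:2]-np.array([.4938,-.1076]))@np.array([.272,.962]), s["wrist_force"])
for n,(x,y,w,h) in dict(top=(180,195,260,150),side=(200,150,200,170)).items():
    c=read_camera(n);cv2.imwrite(f"pics/{n}3.png",cv2.resize(c["color"][y:y+h,x:x+w,::-1],None,fx=3,fy=3,interpolation=cv2.INTER_CUBIC))
```

```text
[ 0.51788928 -0.02267794  0.06378108] 0.08824730550897814 [-6.45509749 -6.72604671 -1.24730851]
```

View pics/side3.png

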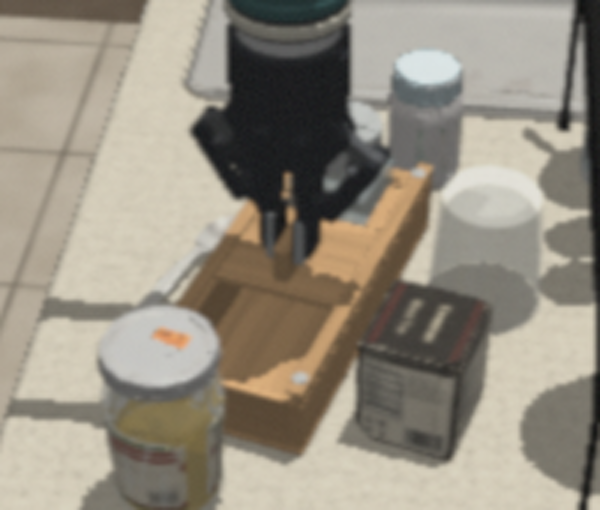

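View pics/top3.png

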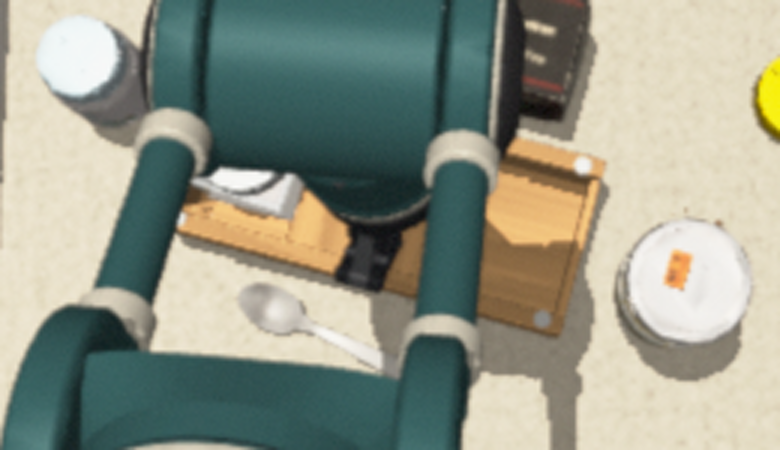

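The cover has moved 88 mm. I'll press on to the stop.

Emit:
arm_command:
  deltas:
    - [-0.001,0,0.003,0]
    - [0,0,0.003,0]
    - [0,0,0.003,0]
    - [0,0,0,0]
    - [0,0,0,0]
    - [0,0,0,0]

```text
time: 6.18
tool_pos: [0.5188, -0.0191, 0.0638]
tcp_rot: [-1.572, 0.216, -0.211]
wrist_force: [-8.6, -27.9, -1.2]
width: 0.134
```

Run:
```python
from h import *
s,T=toolinfo()
print(s["tool_pos"], (s["tool_pos"][:2]-np.array([.4938,-.1076]))@np.array([.272,.962]), s["wrist_force"])
```

```text
[ 0.51878288 -0.01908146  0.06381744] 0.0919501758884385 [ -8.57997364 -27.89530977  -1.19965014]
```

The cover is at its stop: 92 mm of travel and 28 N. I'll release it, rise and back off to look.

Emit:
arm_command:
  deltas:
    - [0,0,-0.003,0]
    - [0,0,0,0]
    - [0,0,0,0]
    - [0,0,0,0]
  fingers: 0.04

```text
time: 6.68
tool_pos: [0.5206, -0.015, 0.0646]
tcp_rot: [-1.56, 0.214, -0.216]
wrist_force: [0.8, -0.4, 0.4]
width: 0.467
```

Emit:
arm_command:
  deltas:
    - [0,-0.03,0,0]
    - [0,-0.04,0,0]
    - [0,-0.04,0,0]
    - [-0.01,-0.02,-0.05,0]
    - [-0.01,0,-0.06,0]
    - [-0.01,0,-0.06,0]
    - [-0.01,0,-0.06,0]
    - [0,0,-0.06,0]
    - [0,0,0,0]
    - [0,0,0,0]
  fingers: 0.0854

```text
time: 7.92
tool_pos: [0.4028, -0.2835, 0.1942]
tcp_rot: [-1.559, 0.217, -0.216]
wrist_force: [-0.2, -0.5, 0.0]
width: 1.004
```

Run:
```python
from h import *
s,T=toolinfo()
print(s["time"],s["tool_pos"])
for n,(x,y,w,h) in dict(top=(180,195,260,150),side=(200,150,200,170)).items():
    c=read_camera(n);cv2.imwrite(f"pics/{n}4.png",cv2.resize(c["color"][y:y+h,x:x+w,::-1],None,fx=3,fy=3,interpolation=cv2.INTER_CUBIC))
    if n=="top":cv2.imwrite("pics/lid4.png",cv2.resize(c["color"][218:274,236:296,::-1],None,fx=10,fy=10,interpolation=cv2.INTER_NEAREST))
```

```text
7.925 [ 0.40279567 -0.28352687  0.1941578 ]
```

View pics/top4.png

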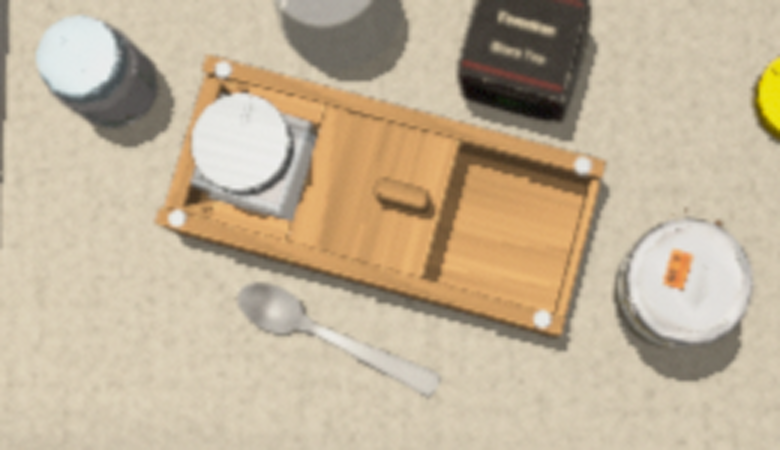

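View pics/lid4.png

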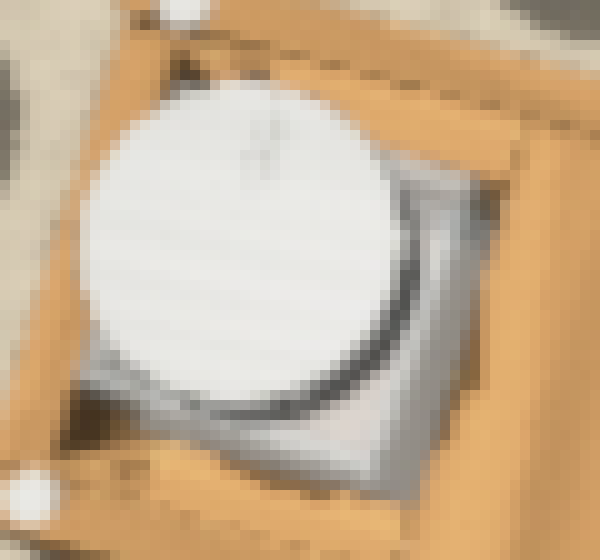

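The cover is home and its notch is round the jar. In lid4 the lid centre is at about (24.2,24) crop px, and the mark runs from (25.5,17.5) to (27.5,11.5).

Run:
```python
from h import *
c=read_camera("top");s_=read_camera("side");im=c["color"]
g=im.min(2)
X=None
for th in(180,195,205):
    m=(g>th).astype(np.uint8);m=cv2.morphologyEx(m,cv2.MORPH_OPEN,np.ones((7,7)))
    n,l,st,ce=cv2.connectedComponentsWithStats(m);k=l[243,260]
    cn=max(cv2.findContours((l==k).astype(np.uint8),cv2.RETR_EXTERNAL,cv2.CHAIN_APPROX_NONE)[0],key=cv2.contourArea)
    e=cv2.fitEllipse(cn);X=onz(c,e[0],.110);print(th,st[k],e,X)
# mark: darkness inside circle
gr=im.astype(float).mean(2);sm=cv2.GaussianBlur(gr,(0,0),4);d=np.clip(sm-gr-2,0,None)
yy,xx=np.mgrid[0:480,0:640];w=d*((np.hypot(xx-260.2,yy-241.8)<12.5))
ys,xs=np.nonzero(w>2.);print([(int(a),int(b),round(float(w[b,a]),1)) for a,b in zip(xs,ys)])
w=w*(w>2);pc=((w*xx).sum()/w.sum(),(w*yy).sum()/w.sum());M=onz(c,pc,.111);v=M-X;print("mark",pc,np.arctan2(v[1],v[0]),np.linalg.norm(v))
a=onz(c,(236+46.5,218+18),.072);b=onz(c,(236+37.3,218+47),.072);v=a-b;print("jar yaw",np.arctan2(v[1],v[0]))
F=onz(c,(180+403/3.,195+192/3.),.081);yaw=-.275;R=np.array([[np.cos(yaw),-np.sin(yaw)],[np.sin(yaw),np.cos(yaw)]]);o=np.array([.5212,-.0110])
print("fin",R.T@(F[:2]-o),"lid",R.T@(X[:2]-o)); 
pot=onz(c,(180+82/3,195+55/3),.096);print("pot",pot,np.linalg.norm(pot[:2]-X[:2]),np.arctan2(*(pot-X)[[1,0]]))
print("lid side",proj(s_,X)); q=s_["color"][170:230,285:345];cv2.imwrite("pics/sl4.png",cv2.resize(q[...,::-1],None,fx=10,fy=10,interpolation=cv2.INTER_NEAREST))
```

```text
180 [244 227  31  31 790] ((259.214599609375, 241.81842041015625), (30.20189666748047, 31.443790435791016), 51.081172943115234) [0.54297546 0.06476099 0.11      ]
195 [244 227  31  31 770] ((259.31451416015625, 241.82371520996094), (29.788301467895508, 31.08024787902832), 46.70627975463867) [0.54296463 0.06459039 0.11      ]
205 [245 228  30  29 711] ((259.27703857421875, 242.43572998046875), (27.987464904785156, 30.53466796875), 90.11128997802734) [0.54191153 0.06463364 0.11      ]
[(263, 231, 3.2), (260, 233, 2.6), (262, 233, 11.6), (262, 234, 5.7), (262, 235, 6.5)]
mark (np.float64(261.9331823668552), np.float64(233.41309397671588)) -0.2796920311151876 0.015993828239812647
jar yaw -0.29386457620284645
fin [ 5.82642848e-05 -1.67946416e-02] lid [-0.00060479  0.07841588]
pot [0.59690264 0.15944857 0.096     ] 0.1096079032929049 1.0452247168092679
lid side [313.15167444 191.52465694]
```

View pics/sl4.png

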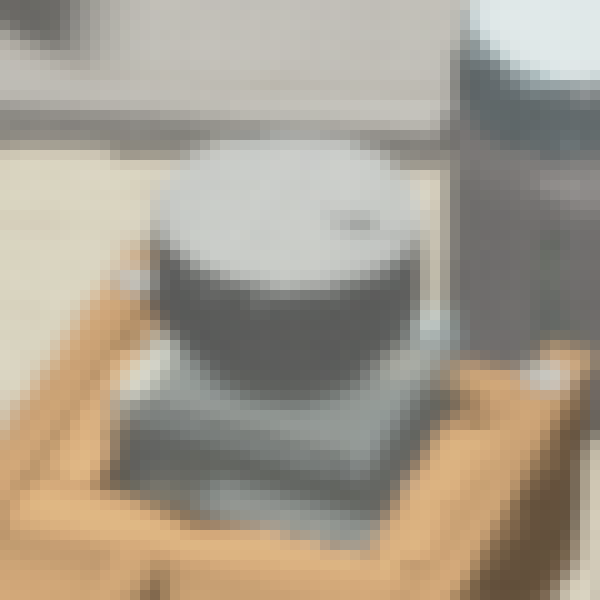

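Run:
```python
from h import *
c=read_camera("top");now=c["color"]
a=cv2.imread("pics/top0.png")[...,::-1].copy()
t=cv2.resize(a[264:282,350:376],None,fx=4,fy=4,interpolation=cv2.INTER_CUBIC)
b=cv2.resize(now[235:285,290:350],None,fx=4,fy=4,interpolation=cv2.INTER_CUBIC)
r=cv2.matchTemplate(b,t,cv2.TM_CCOEFF_NORMED);_,mx,_,l=cv2.minMaxLoc(r)
u=np.array([290+l[0]/4,235+l[1]/4])-[350,264];print(mx,u)
p0=np.array([362.6,272.5]);d=onz(c,p0+u,.081)-onz(c,p0,.081);print(d,d[:2]@np.array([.2715,.9624]))
```

```text
0.9373126029968262 [-47.75 -13.  ]
[0.02335644 0.08254446 0.        ] 0.08578206665376968
```

The two travel measurements disagree. The arm moved 92 mm, but the camera puts the fin at about 86 mm, so the pads may have slipped. I'll push the fin again with shut fingers from behind, where they can't slip.

Emit:
arm_command:
  deltas:
    - [0.01,0,0.06,0]
    - [0.01,0,0.06,0]
    - [0.01,0,0.06,0]
    - [0.01,0,0.059,0]
    - [0,0.03,0,0]
    - [0,0.04,0,0]
    - [0,0.04,0,0]
    - [0,0.022,0,0]
    - [0,0,0,0]
    - [0,0,0,0]
  fingers: 0

```text
time: 9.43
tool_pos: [0.5071, -0.0644, 0.0633]
tcp_rot: [-1.56, 0.214, -0.216]
wrist_force: [0.6, 0.3, 0.7]
width: -0.004
```

Emit:
arm_command:
  deltas:
    - [0,0,0.004,0]
    - [0,0,0.004,0]
    - [0,0,0.003,0]
    - [0,0,0.003,0]
    - [0,0,0,0]

```text
time: 10.05
tool_pos: [0.51, -0.0511, 0.0623]
tcp_rot: [-1.56, 0.216, -0.216]
wrist_force: [0.5, -0.2, 0.6]
width: -0.005
```

Emit:
arm_command:
  deltas:
    - [0,0,0.002,0]
    - [0,0,0.002,0]
    - [0,0,0,0]

```text
time: 10.42
tool_pos: [0.5102, -0.0502, 0.0623]
tcp_rot: [-1.565, 0.216, -0.214]
wrist_force: [-3.8, -11.5, 3.3]
width: 0.004
```

Emit:
arm_command:
  deltas:
    - [0,0,0.002,0]
    - [0,0,0,0]
    - [0,0,0,0]

```text
time: 10.8
tool_pos: [0.5102, -0.0502, 0.0623]
tcp_rot: [-1.568, 0.216, -0.213]
wrist_force: [-4.6, -18.3, 2.0]
width: 0.002
```

Emit:
arm_command:
  deltas:
    - [0,0,0.002,0]
    - [0,0,0,0]
    - [0,0,0,0]

```text
time: 11.18
tool_pos: [0.5102, -0.0501, 0.0623]
tcp_rot: [-1.572, 0.216, -0.212]
wrist_force: [-7.2, -25.7, 4.6]
width: -0.001
```

Emit:
arm_command:
  deltas:
    - [0,0,0.002,0]
    - [0,0,0,0]
    - [0,0,0,0]

```text
time: 11.55
tool_pos: [0.5102, -0.05, 0.0623]
tcp_rot: [-1.575, 0.216, -0.21]
wrist_force: [-8.3, -33.0, 6.3]
width: -0.0
```

It's a hard stop: 33 N with no motion. I'll back off and check the cover edge in the picture.

Emit:
arm_command:
  deltas:
    - [0,0,-0.02,0]
    - [0,-0.04,-0.02,0]
    - [0,-0.05,-0.03,0]
    - [-0.01,-0.04,-0.06,0]
    - [-0.01,0,-0.06,0]
    - [-0.01,0,-0.06,0]
    - [0,0,0,0]
    - [0,0,0,0]
  fingers: 0.0854

```text
time: 12.55
tool_pos: [0.4194, -0.2661, 0.1864]
tcp_rot: [-1.559, 0.217, -0.217]
wrist_force: [-0.2, 0.3, -0.6]
width: 0.999
```

Run:
```python
from h import *
c=read_camera("top");now=c["color"].copy()
cv2.imwrite("pics/top5.png",now[...,::-1])
a=cv2.imread("pics/top0.png")[...,::-1].copy()
yaw=-.275;ca,sa=np.cos(yaw),np.sin(yaw);o=np.array([.5212,-.0110])
# rectified views, 4 px/mm? 3px per mm in holder frame at z
def rect(im,z):
    H=[];src=[];dst=[]
    for x,y in [(-.06,-.135),(.06,-.135),(.06,.135),(-.06,.135)]:
        w=o+np.array([ca*x-sa*y,sa*x+ca*y]);src.append(proj(c,[*w,z]));dst.append([(.135-y)*2800,(.06-x)*2800])
    return cv2.warpPerspective(im,cv2.getPerspectiveTransform(np.float32(src),np.float32(dst)),(756,336),flags=cv2.INTER_CUBIC)
out=np.vstack([rect(a,.053)[:,:,::-1],np.zeros((6,756,3),np.uint8)]+[rect(now,.053)[:,:,::-1][:250]])
for k in range(14): cv2.putText(out,str(int(135-k*20)),(k*56,12),0,.4,(255,0,0),1); cv2.line(out,(k*56,14),(k*56,22),(255,0,0),1)
cv2.imwrite("pics/rect5.png",out)
s,T=toolinfo();print(s["time"],s["tool_pos"])
```

```text
12.6 [ 0.41975331 -0.26552361  0.18635744]
```

View pics/rect5.png

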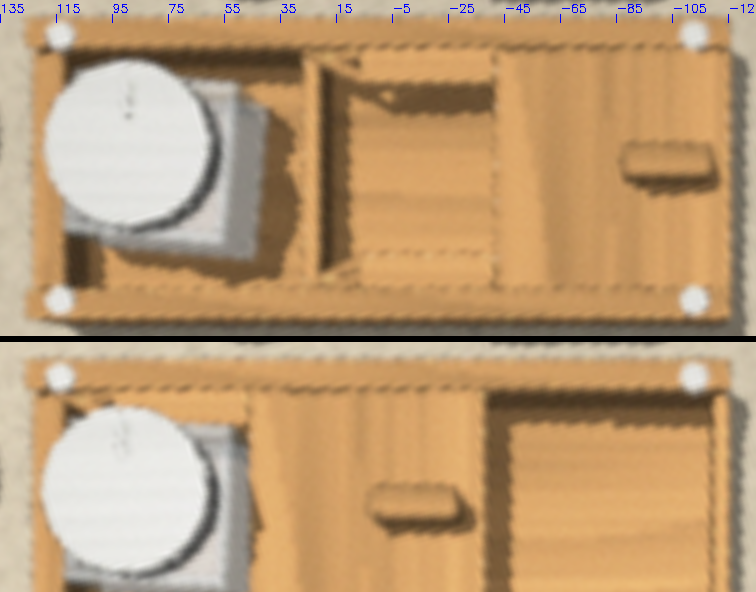

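The pusher met a hard stop, and the picture shows about 88 mm of travel, so the cover is home (the 0.086 mark is passed). Next I plan the approach to the lid with the jaw yaw at 0.

Run:
```python
from h import *
s,T=toolinfo();y0=np.arctan2(T[1,0],T[0,0])
plan(s["tool_pos"],y0,[.5435,.0655,.165],0.0,8)
```

```text
[[0.004,0.003,0.044,-0.034],[0.005,0.002,0.044,-0.035],[0.006,0.003,0.044,-0.034],[0.009,0.003,0.043,-0.034],[0.009,0.002,0.043,-0.035],[0.011,0.003,0.043,-0.034],[0.013,0.003,0.042,-0.035],[0.014,0.002,0.042,-0.034]]
end [0.5434 0.0655 0.1654] 0.0001
```

Emit:
arm_command:
  deltas:
    - [0.004,0.003,0.044,-0.034]
    - [0.005,0.002,0.044,-0.035]
    - [0.006,0.003,0.044,-0.034]
    - [0.009,0.003,0.043,-0.034]
    - [0.009,0.002,0.043,-0.035]
    - [0.011,0.003,0.043,-0.034]
    - [0.013,0.003,0.042,-0.035]
    - [0.014,0.002,0.042,-0.034]
    - [0,0,0,0]
    - [0,0,0,0]
  fingers: 0.074

```text
time: 13.85
tool_pos: [0.5427, 0.0659, 0.1653]
tcp_rot: [-1.571, -0.001, 0.003]
wrist_force: [-0.7, 0.3, 0.3]
width: 0.866
```

Run:
```python
from h import *
s,T=toolinfo();print(s["tool_pos"],s["width"],np.arctan2(T[1,0],T[0,0]))
c=read_camera("side");cv2.imwrite("pics/side6.png",cv2.resize(c["color"][100:270,230:430,::-1],None,fx=4,fy=3.5,interpolation=cv2.INTER_CUBIC))
```

```text
[0.54269257 0.06594804 0.16526034] 0.86557493222906 0.0027628160022065557
```

View pics/side6.png

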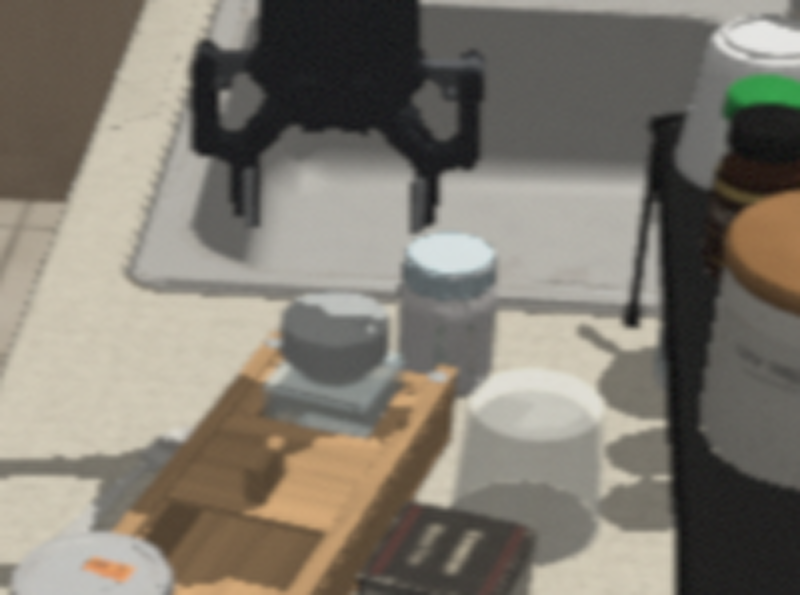

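The gripper is centred over the lid (tips at crop x 248 and 425, lid at 335). I'll go down and grip.

Emit:
arm_command:
  deltas:
    - [0.001,0.03,0,0]
    - [0,0.03,0,0]
    - [0,0.02,0,0]
    - [0,0.008,0,0]
    - [0,0,0,0]
    - [0,0,0,0]

```text
time: 14.65
tool_pos: [0.5452, 0.0644, 0.0788]
tcp_rot: [-1.571, -0.001, -0.002]
wrist_force: [0.3, -0.2, -0.4]
width: 0.868
```

Emit:
arm_command:
  deltas:
    - [0,0,0,0]
    - [0,0,0,0]
    - [0,0,0,0]
    - [0,0,0,0]
    - [0,0,0,0]
  fingers: 0.0
  newtons: 45

```text
time: 15.28
tool_pos: [0.5443, 0.0647, 0.0788]
tcp_rot: [-1.571, -0.0, 0.0]
wrist_force: [-3.7, -0.6, 5.0]
width: 0.651
```

Run:
```python
from h import *
s,T=toolinfo();print(s)
c=read_camera("side");cv2.imwrite("pics/side7.png",cv2.resize(c["color"][130:250,250:390,::-1],None,fx=5,fy=5,interpolation=cv2.INTER_CUBIC))
```

```text
{'time': 15.275, 'q': array([ 7.29485020e-02,  1.71291478e-01,  2.01872862e+00, -1.07584473e-04,
        9.51416853e-01,  7.27873921e-02]), 'joint_vel': array([ 2.77494441e-04,  8.34796036e-05,  2.70400653e-04,  1.21206209e-05,
       -3.92346402e-04,  1.46759730e-03]), 'joint_torque': array([-1.76245021e-02, -3.85461617e+01, -3.10756803e+01,  3.19060637e-02,
       -1.06297832e+00, -1.46555429e-02]), 'tool_pos': array([0.54431885, 0.06471369, 0.07884275]), 'tcp_rot': array([-1.57087235e+00, -3.02560737e-04,  4.86087022e-05]), 'wrist_force': array([-3.67381131, -0.64983179,  5.00289331]), 'torque': array([-0.07196602,  0.48620373,  0.01512551]), 'width': 0.6509446464494192}
```

View pics/side7.png

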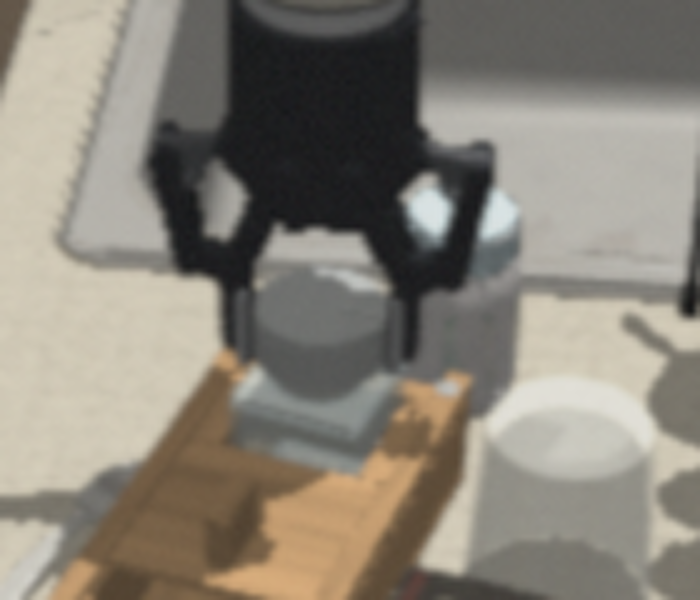

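The lid is gripped at 55.6 mm. Now I turn it anticlockwise (negative about tool y), watching the moment.

Emit:
arm_command:
  deltas:
    - [0,0,0,-0.1]
    - [0,0,0,-0.1]
    - [0,-0.001,0,-0.1]
    - [0,0,0,0]

```text
time: 15.82
tool_pos: [0.5445, 0.0649, 0.0792]
tcp_rot: [-1.558, -0.235, 0.234]
wrist_force: [-2.2, 1.5, 2.2]
width: 0.643
```

```bash
cat > st.py <<'E'
from h import *
s,T=toolinfo();print(s["time"],s["tool_pos"].round(4),"yaw",np.arctan2(T[1,0],T[0,0]),"F",s["wrist_force"].round(1),"M",s["torque"].round(2),s["width"])
E
python3 st.py
```

```text
15.825 [0.5445 0.0649 0.0792] yaw 0.29906453937656885 F [-2.2  1.5  2.2] M [0.1  0.21 0.02] 0.6425354222377546
```

The z moment is only 0.02 N m, so the jar may be turning freely in its play. I'll look before turning more.

Run:
```python
from h import *
s,T=toolinfo();print(s["joint_torque"])
c=read_camera("side");cv2.imwrite("pics/side8.png",cv2.resize(c["color"][160:250,280:380,::-1],None,fx=7,fy=6,interpolation=cv2.INTER_CUBIC))
c=read_camera("top");cv2.imwrite("pics/top8.png",cv2.resize(c["color"][195:345,180:440,::-1],None,fx=3,fy=3,interpolation=cv2.INTER_CUBIC))
```

```text
[ -0.59918096 -40.09968281 -31.32141709  -0.21289299  -0.41334118
  -0.29803494]
```

View pics/side8.png

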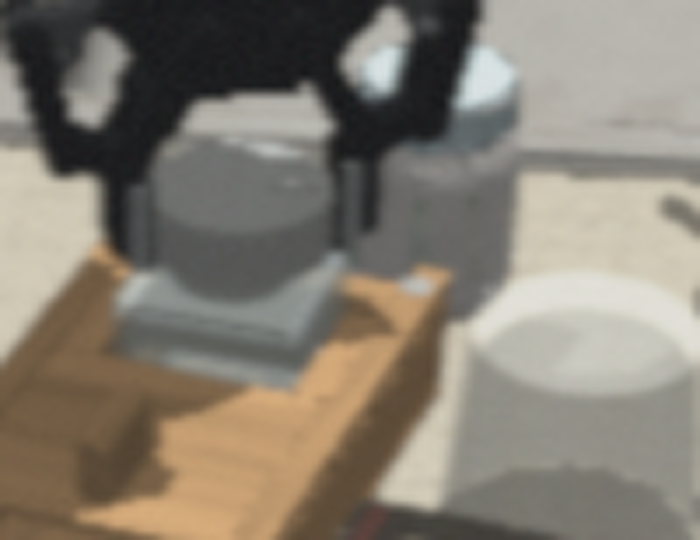

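View pics/top8.png

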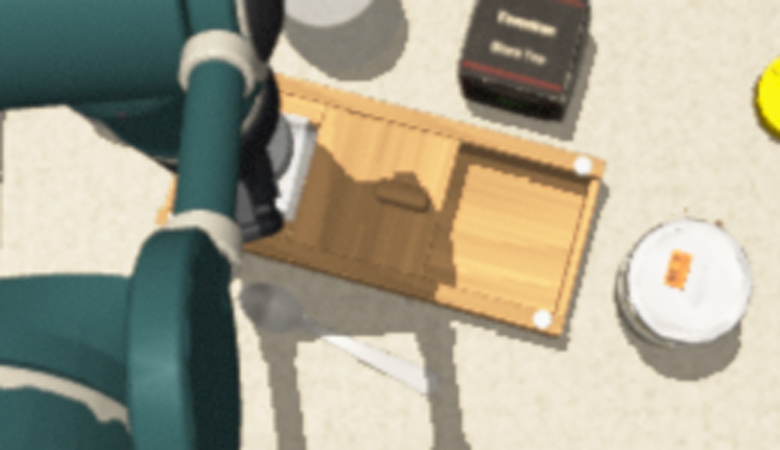

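```bash
cat > mk.py <<'E'
from h import *
import sys
c=read_camera("side");q=c["color"][170:215,290:340]
cv2.imwrite(sys.argv[1],cv2.resize(q[...,::-1],None,fx=14,fy=13,interpolation=cv2.INTER_NEAREST))
E
python3 mk.py pics/mk8.png; python3 st.py
python3 - <<'E'
from h import *
c=read_camera("side")
for n,u,C in(("before",(320.0,191.6),(.543,.0647)),("now",(321.2,190.2),(.5443,.0649))):
    X=onz(c,u,.111);v=X[:2]-C;print(n,X,np.arctan2(v[1],v[0]),np.linalg.norm(v))
E
```

```text
15.975 [0.5445 0.0649 0.0792] yaw 0.29870943122955207 F [-1.7  1.   3.4] M [0.12 0.34 0.02] 0.6413018603886879
before [0.55600028 0.06445129 0.111     ] -0.019128855832089536 0.013002657840566773
now [0.55804836 0.06968166 0.111     ] 0.3347121751706414 0.014556160460367689
```

View pics/mk8.png

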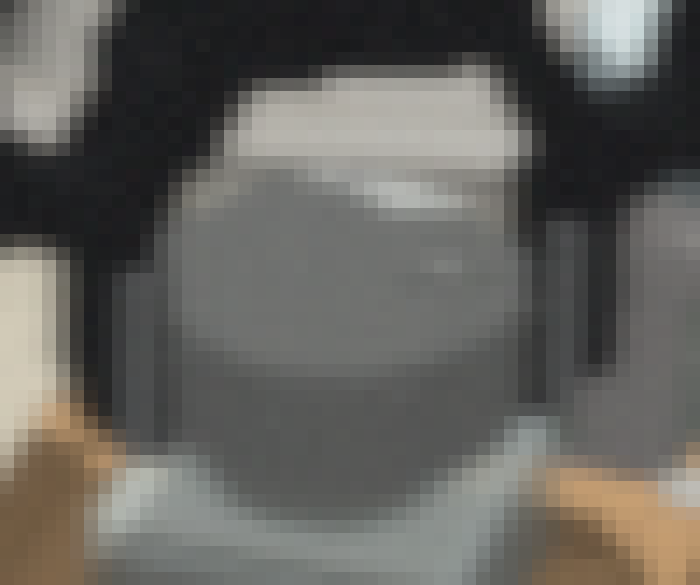

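The mark moved from about -0.02 to 0.33 rad, so the lid follows the 0.3 turn. Joint 6 shows about 0.3 N m. I'll continue.

Emit:
arm_command:
  deltas:
    - [0,0,0,-0.1]
    - [0,0,0,-0.1]
    - [0,-0.001,0,-0.1]
    - [0,0,0,-0.1]
    - [0,0,0,-0.1]
    - [0,0,0,0]

```text
time: 16.77
tool_pos: [0.5451, 0.0653, 0.0806]
tcp_rot: [-1.479, -0.627, 0.624]
wrist_force: [-2.2, 2.4, 6.9]
width: 0.646
```

```bash
python3 st.py; python3 -c "
from h import *
print(sensors.read_state()['joint_torque'])"; python3 mk.py pics/mk9.png
```

```text
16.775 [0.5451 0.0653 0.0806] yaw 0.7997362541889776 F [-2.2  2.4  6.9] M [0.35 0.31 0.06] 0.6456979466494832
[ -1.50795668 -38.1733489  -29.98635113  -0.65028504  -0.57250533
  -0.21383788]
```

View pics/mk9.png

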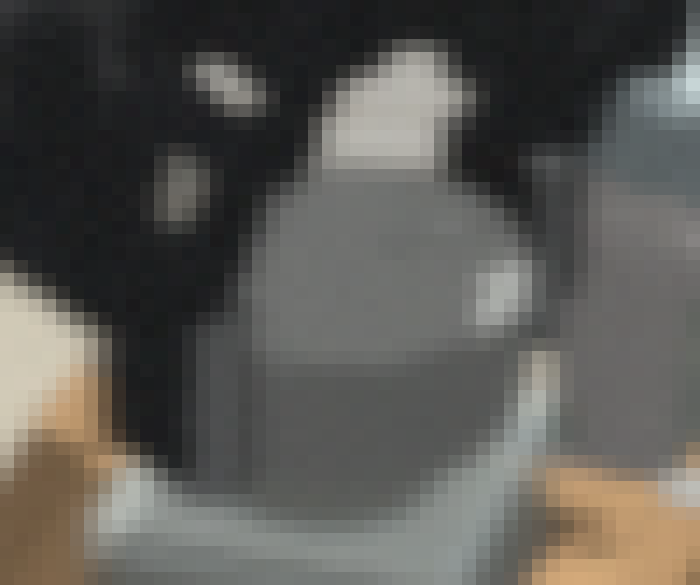

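The lid is turning (mark now at about px (319,188)) and the jar stays braced. I'll take the last 0.3 rad slowly.

Emit:
arm_command:
  deltas:
    - [0,-0.001,0,-0.1]
    - [0,0,0,0]
    - [0,0,0,0]

```text
time: 17.2
tool_pos: [0.5451, 0.065, 0.0817]
tcp_rot: [-1.455, -0.703, 0.7]
wrist_force: [-2.0, 2.1, 6.0]
width: 0.641
```

```bash
python3 st.py; python3 -c "
from h import *
print(sensors.read_state()['joint_torque'][5])"
```

```text
17.2 [0.5451 0.065  0.0817] yaw 0.8988054827545778 F [-2.   2.1  6. ] M [0.23 0.33 0.05] 0.641112691214142
0.03988458774983883
```

Emit:
arm_command:
  deltas:
    - [0,0,0,-0.1]
    - [0,0,0,0]
    - [0,0,0,0]

```text
time: 17.58
tool_pos: [0.5454, 0.065, 0.0818]
tcp_rot: [-1.428, -0.78, 0.777]
wrist_force: [-1.8, 2.4, 5.0]
width: 0.644
```

```bash
python3 st.py; python3 -c "
from h import *
print(sensors.read_state()['joint_torque'][5])"
```

```text
17.575 [0.5454 0.065  0.0818] yaw 0.9987575782704983 F [-1.8  2.4  5. ] M [0.25 0.29 0.02] 0.643713885295413
0.05354102002456784
```

Emit:
arm_command:
  deltas:
    - [0,0,0,-0.1]
    - [0,0,0,0]
    - [0,0,0,0]

```text
time: 17.95
tool_pos: [0.5455, 0.065, 0.0818]
tcp_rot: [-1.397, -0.857, 0.853]
wrist_force: [-1.4, 0.8, 5.0]
width: 0.645
```

```bash
python3 st.py; python3 -c "
from h import *
print(sensors.read_state()['joint_torque'][5])"; python3 mk.py pics/mk10.png
python3 - <<'E'
from h import *
c=read_camera("side");cv2.imwrite("pics/side10.png",cv2.resize(c["color"][160:250,270:370,::-1],None,fx=7,fy=6,interpolation=cv2.INTER_CUBIC))
c=read_camera("top");cv2.imwrite("pics/top10.png",cv2.resize(c["color"][195:305,220:360,::-1],None,fx=5,fy=5,interpolation=cv2.INTER_CUBIC))
E
```

```text
17.95 [0.5455 0.065  0.0818] yaw 1.0987932593582634 F [-1.4  0.8  5. ] M [0.22 0.17 0.09] 0.6448750647820102
0.059090196155011654
```

View pics/side10.png

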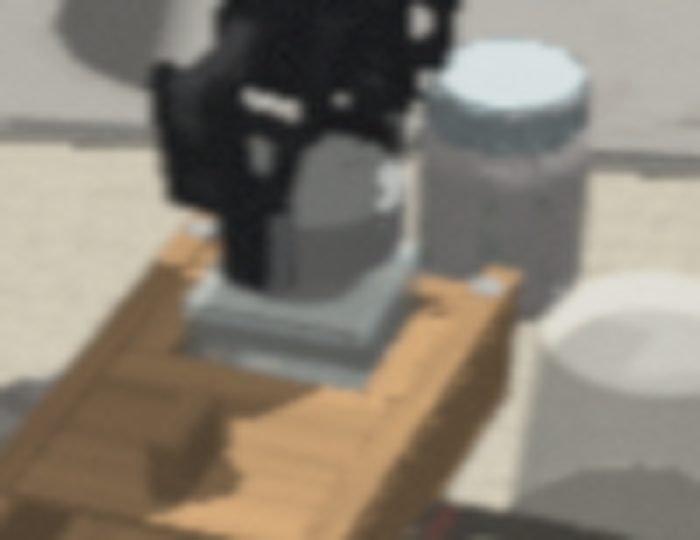

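View pics/top10.png

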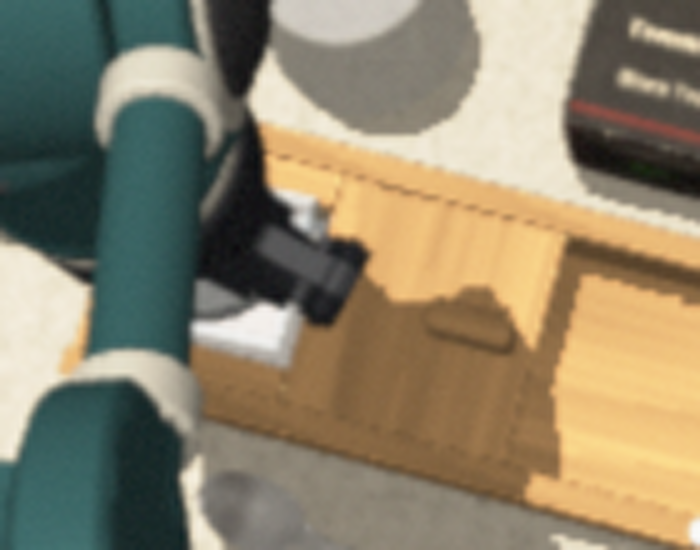

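Joint 6's resistance vanished between 0.8 and 0.9 rad of turn, so the thread is free. The jar is still straight in the notch. I'll lift gently first and check that the jar stays.

Emit:
arm_command:
  deltas:
    - [0,-0.002,0,0]
    - [0,-0.002,0,0]
    - [0,-0.002,0,0]
    - [0,-0.002,0,0]
    - [0,0,0,0]

```text
time: 18.73
tool_pos: [0.5445, 0.0646, 0.0888]
tcp_rot: [-1.396, -0.856, 0.856]
wrist_force: [0.1, -0.0, -1.3]
width: 0.64
```

```bash
python3 st.py;  python3 - <<'E'
from h import *
c=read_camera("side");cv2.imwrite("pics/side11.png",cv2.resize(c["color"][160:250,270:370,::-1],None,fx=7,fy=6,interpolation=cv2.INTER_CUBIC))
E
```

```text
18.725 [0.5445 0.0646 0.0888] yaw 1.0998949286507924 F [ 0.1 -0.  -1.3] M [-0.03  0.01 -0.05] 0.6399394635752677
```

View pics/side11.png

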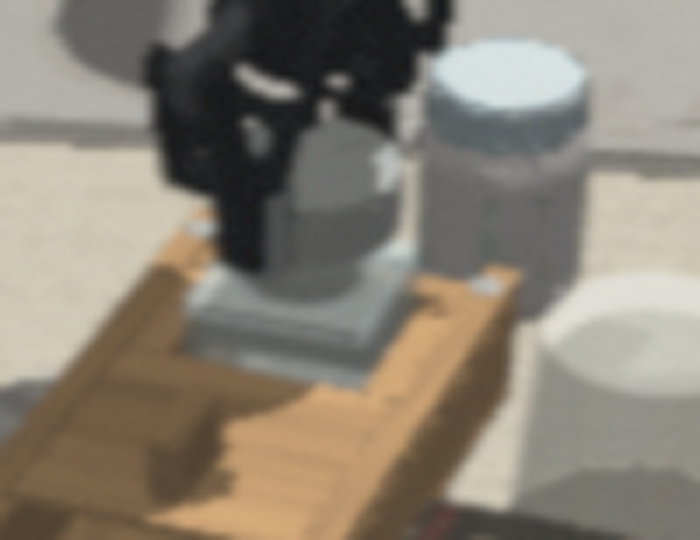

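The lid is free (the wrist carries only 1.3 N) and the jar hasn't moved. I'll lift further.

Emit:
arm_command:
  deltas:
    - [0,-0.004,0,0]
    - [0,-0.006,0,0]
    - [0,-0.008,0,0]
    - [0,-0.01,0,0]
    - [0,-0.007,0,0]
    - [0,0,0,0]
    - [0,0,0,0]
    - [0,0,0,0]

```text
time: 19.77
tool_pos: [0.5439, 0.0646, 0.1231]
tcp_rot: [-1.395, -0.855, 0.856]
wrist_force: [0.2, -0.6, -1.0]
width: 0.642
```

```bash
python3 st.py;  python3 - <<'E'
from h import *
c=read_camera("side");cv2.imwrite("pics/side12.png",cv2.resize(c["color"][130:270,240:400,::-1],None,fx=5,fy=4.2,interpolation=cv2.INTER_CUBIC))
c=read_camera("top");cv2.imwrite("pics/top12.png",c["color"][...,::-1])
E
```

```text
19.775 [0.5439 0.0646 0.1231] yaw 1.10001313491998 F [ 0.2 -0.6 -1. ] M [-0.02  0.01  0.02] 0.6419978950421442
```

View pics/side12.png

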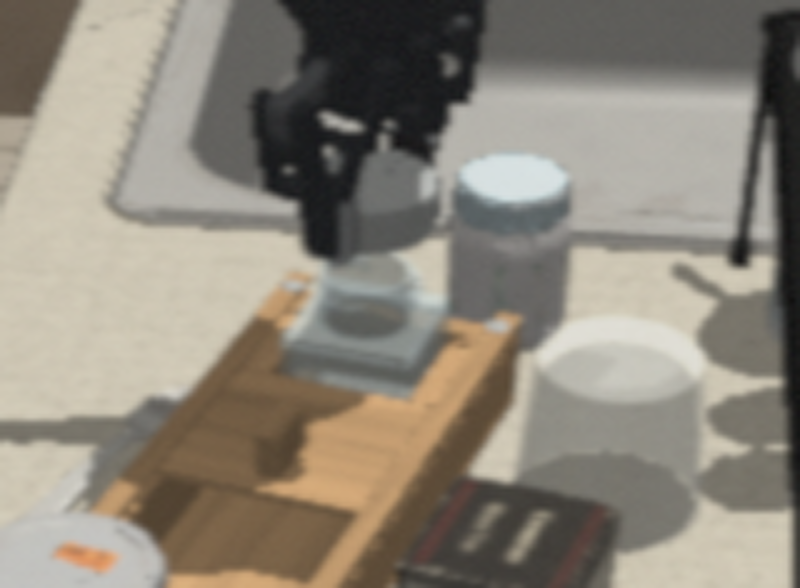

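View pics/top12.png

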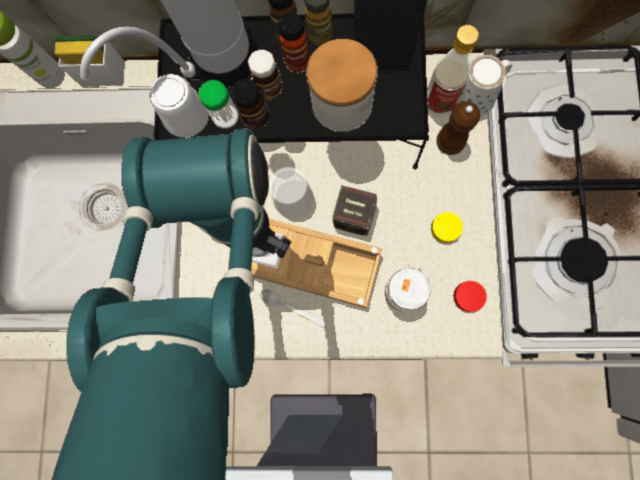

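The lid hangs level and centred over the open jar, raised 44 mm from its screwed-down height. The jar stands in the notch and the bystanders are where they were. Handing in.

```bash
python3 -c "
from workcell import job
print(job.finish_job())"; python3 st.py
```

```text
the job is handed in; nothing more can be done
None
the job is handed in; nothing more can be done
```

I opened the jar and handed the job in at about 20 s. The gripper is still holding the lid over the jar; the hand-in gives no verdict.

**What I did:**
- **Cover:** I pinched the fin and slid the cover home. I then pushed the fin again from behind with shut fingers, and it held against 33 N without moving.
- **Lid:** I gripped it at 45 N and turned it 1.1 rad anticlockwise. The turning resistance vanished between 0.8 and 0.9 rad. I then lifted it straight up, about 44 mm above where it was gripped.

**Last checks:**
- The lid is gripped at about 55 mm, with only about 1 N on the wrist.
- By eye it looks level and centred, with its lower edge roughly 26 mm above the rim by the arm's reading.
- The jar stands upright in the notch, and by eye the bystanders have not moved.

**What disagreed or stayed uncertain:**
- **Cover travel:** the arm measured 92 mm, but the camera gave only 86 to 88 mm, so the pads probably slipped on the fin. The limit is 86 mm. I relied on the hard stop that the second push met.
- **Turn past release:** I went on for 0.2 to 0.3 rad after the resistance dropped, rather than stopping at once. I put the lid at about 1.1 to 1.2 rad from the jar, short of the 1.45 rad limit, but did not measure the final angle directly.
- **Wrist moment:** the z moment read only 0.02 to 0.09 N m during the turn, against about 0.3 N m on joint 6, which I trusted instead.

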